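Set the running clearance of a glass-slide clamp

ROBOT

A 6-joint arm with a two-finger parallel gripper is mounted at the origin on a cart in front of the work surface, level with it; the furniture and walls round the work are solid. World frame = base frame: x ahead of the robot, y to its left, z up, the work surface at z = 0. Lengths are in mm, angles in degrees, forces in N, time in s.
With the tool pointing down it reaches from about 275 to 750 mm from the base axis. Payload 10.2 kg.
Tool frame: the origin (TCP) lies at the very end of the fingers, on their centre line; the grasp point (between the pads) lies 19 mm behind it; x points along the fingers, y is the direction in which the jaws open and shut, and the axes are right-handed (so a half turn about x gives the same grasp; the last joint's range is limited). The gripper opens to 85 mm and grips with 20 to 120 N. Pads are 22 mm wide; open, the fingers measure 114 mm over their backs; the gripper's body (76 mm by 85 mm) begins 54 mm behind the grasp point. The pads swing forward as they close: fully open they stand 13 mm farther back than shut.
Start: joints at [-86.54, 17.928, 85.812, -0, 76.261, -12.8], TCP at [146.99, -504.009, 231.294] pointing down, gripper open.
Joint ranges: [-168.41, 168.41], [-55.51, 124.54], [10.69, 146.95], [-70.63, 250.63], [1, 178], [-165.06, 165.06]. Speed limits (degrees/s): [136.94, 136.94, 172.46, 180, 180, 180].

INTERFACE

Orientations are given as [roll, pitch, yaw] about the fixed x, y, z axes, in that order (R = Rz(yaw) Ry(pitch) Rx(roll)).
In Python, from station import * gives the robot as it stands.
- The arm moves only by the tool arm_command, never from a script. Its argument "series" is a list of rows, each an object of numbers: "rx", "ry", "rz": the turn, a rotation vector about the tool's x, y, z in degrees; "tx", "ty", "tz": the shift along the tool's x, y, z in m; "gripper": the opening, from -1 (shut) to 1 (fully open). In form: [{"rx": .., "ry": .., "rz": .., "tx": .., "ty": .., "tz": .., "gripper": ..}, ...]. A call has 1 to 12 rows; each row shifts and turns the commanded pose from where the row before left it, along the tool's axes as they then stand; what a row does not reach is not made up. A row lasts 1/12 s, in which the tool goes at most 41.7 mm and 7.16 degrees, less where a joint would pass 70% of its speed; a pose out of reach is approached as far as the arm can. A call with a gripper value outside its range is refused whole. The fingers move at their own pace and stop on an object; "squeeze" is the grip in N (left out, the last holds). Time passes only in rows, so rows that do not move let the fingers close. It gives the time, the measured TCP pose, the force and the opening at its end, in the units of the state.
- get_obs(): the state, without advancing time (a new reading comes with each control period).
- read_camera(name): name is "side" or "top"; returns a dict with "frame" (480x640x3 uint8, red, green, blue), "mtx" (3x3 intrinsics, pixels), "T" (4x4, takes a point from camera to world coordinates). Camera axes: x right, y down, z forward; pixel columns grow to the right and rows downward; lengths in mm; the calibration is good to about 2 mm. A picture is of the moment at which its call begins. There is no depth.
- job_done(): hands the job in, once; it reports no verdict.
The state is a dict: "time_s": time; "joint_positions": joint angles; "joint_velocities": joint speeds; "tau": joint torques, N m; "eef_pos": TCP position; "tcp_rot": TCP orientation; "force": force on the tool from outside, world axes, zero at the start; "torque": the same for the moment, N m; "width": finger opening in mm.
Only numpy, scipy, OpenCV 4.12 (cv2) and the standard library are available. Lean on these libraries where they do the work, as an engineer would, in place of code of your own. Each camera call takes 0.05 s, during which the arm holds its last target. There are 200 camera calls.

TASK

On the slide clamp, turn the black wing screw clockwise until its foot bottoms finger-tight on the stack of glass slides, and not harder, for the glass would crack; then back it off a quarter of a turn, so that the slides stay captive but unstressed, and let go. Leave the specimen jar and the beaker beside the clamp where they stand.

Things in the scene. Friction and masses are not known exactly. Their poses are not given: they have to be found in the camera images.
- slide_clamp: Bare aluminium slide clamp fixed to the worktop: base plate 150 (x) x 124 (y) x 12 mm, two posts, a bridge 36 (x) x 116 (y) mm with its top 54 mm up, over glass slides (76 mm along x, 26 mm wide). Origin: centre of its underside; z up. Position and yaw vary. The screw's axis is the vertical through this origin.
- wing_grip (a point): Centre of the bar handle (wing) of the black wing screw, on its axis: bar 50 mm long (its x), 13 mm thick (its y), 30 mm high (z), flat sides to grip; always 83 mm above the worktop. Under the bar a round skirt, 28 mm diameter, 7 mm high. Clockwise seen from above tightens. It starts 0.6 to 1.9 rad short of bottoming at any yaw; where it bottoms can only be felt. Whole travel 3.1 rad.
- screw_foot (a point): Centre of the screw's round foot, 18 mm wide, turning with the wing. Up to first contact the screw turns easily (0.04 N m) and stays where left; then it resists as a stiff spring, 30 N m per rad. 0.2 to 0.4 N m is finger-tight. Let go tight, it springs back to first contact. The foot runs out of true: above stack_top at first contact, 0.6 sin(a/2) mm beside it when backed off by angle a.
- stack_top (a point): Centre of the top of the stack of glass slides under the foot, 23 mm above the worktop; fixed. The glass cracks when the screw is tightened beyond 0.75 N m (0.025 rad past first contact); below 0.18 N m the screw does not count as bottomed.
- nut_tab (a point): End of the small steel tab on the screw's nut (22 mm round, on the bridge, top 60 mm above the worktop), 20 mm from the screw's axis towards the clamp's -y. The nut gives a little under load: this point shifts towards the clamp's -x by 0.67 mm per N m of tightening torque (0.12 mm at 0.18 N m, 0.5 mm when the glass cracks), too little to be seen reliably.
- specimen_jar: Translucent specimen jar with lid, loose bystander, 43 mm diameter, 48 mm high, origin at the centre of its underside.
- beaker: Small glass beaker, loose bystander, 46 mm diameter, 58 mm high, origin at the centre of its underside.
Not all that is in view belongs to the job. There is more than one size of the slide_clamp; the one meant has the size given above.

How it is judged (in metres and radians):
On the way:
1. the wing screw is bottomed finger-tight on the slides (at least 0.18 N m) (x of nut_tab in the frame of slide_clamp below -0.00012 m), for 0.1 s.
At the end, for the whole second after the job is handed in: The wing screw stands a quarter of a turn back from first contact with the slides, within a sixteenth of a turn (23 degrees) either way, told by the run-out of its foot, 0.333 to 0.499 mm beside stack_top; it is unloaded (nut not under load) and released (horizontal distance between screw_foot and stack_top between 0.000333 and 0.000499 m and x of nut_tab in the frame of slide_clamp above -6.66667e-05 m); the robot touches nothing.
It fails at once if the glass is cracked: the screw is tightened beyond 0.75 N m (x of nut_tab in the frame of slide_clamp below -0.0005 m).
It fails at once if the specimen jar is displaced by more than 30 mm or tipped (distance of specimen_jar from where it was at the start of the episode above 0.03 m or angle between specimen_jar's own z axis and vertical above 0.4 rad).
It fails at once if the beaker is displaced by more than 30 mm or tipped (distance of beaker from where it was at the start of the episode above 0.03 m or angle between beaker's own z axis and vertical above 0.4 rad).
It also fails if it takes over 72 s, if anything falls off the work surface, if the arm or the gripper's body presses on something with over 40 N, if the wrist force passes 120 N, or if a joint passes its speed limit or range.

## Working session

There is one attempt and no reset: what is moved stays moved. The work goes in short steps, Python scripts to look and compute and a tool call to move; the robot and the scene stay as the last step left them, time stands still between calls to the robot, and variables do not carry over. Pictures are saved under pics/ and viewed, about 8 in all and at most 12, crops included, and the job is handed in when it is done.

Besides the shell and the picture viewer there is one more tool, called after "Emit:" as name(argument=value, ...), one argument or row to a line, values as JSON. arm_command: Moves the arm, as the interface text tells. Its arguments: {"type":"object","properties":{"series":{"type":"array","items":{"type":"object","properties":{"rx":{"type":"number"},"ry":{"type":"number"},"rz":{"type":"number"},"tx":{"type":"number"},"ty":{"type":"number"},"tz":{"type":"number"},"gripper":{"type":"number"}}}},"squeeze":{"type":"number"}},"required":["series"]}

```bash
mkdir -p pics
python3 - <<'E'
from station import *
import cv2,numpy as np
o=get_obs();print(o)
for n in("top","side"):
    r=read_camera(n);cv2.imwrite(f"pics/{n}0.png",r["frame"][:,:,::-1]);print(n,r["mtx"].round(1).tolist(),r["T"].round(3).tolist())
E
```

```text
{'time_s': 0.0, 'joint_positions': array([-8.65411284e+01,  1.79590369e+01,  8.58546912e+01, -1.78481113e-03,
        7.62597546e+01, -1.27996409e+01]), 'joint_velocities': array([-0.04706713, -0.01407913,  0.05541854, -0.02101229, -0.02424629,
        0.00736087]), 'tau': array([-1.77986194e-04, -4.12267506e+01, -2.59741116e+01, -1.93599399e-04,
        4.14141890e-03,  3.94868820e-06]), 'eef_pos': array([ 146.9519092 , -503.74466802,  230.73422824]), 'tcp_rot': array([-101.44849323,   89.92649681,   94.81044425]), 'force': array([-0.410186  , -0.51234135, -0.63076628]), 'torque': array([0.01786129, 0.03072648, 0.00863167]), 'width': 85.22949098505313}
top [[580.5, 0.0, 321.7], [0.0, 580.5, 239.7], [0.0, 0.0, 1.0]] [[0.029, -0.983, 0.18, 265.717], [-1.0, -0.026, 0.015, 260.358], [-0.01, -0.181, -0.983, 1456.155], [0.0, 0.0, 0.0, 1.0]]
side [[510.3, 0.0, 314.2], [0.0, 510.3, 245.4], [0.0, 0.0, 1.0]] [[-0.985, -0.09, 0.145, 353.396], [-0.17, 0.576, -0.8, 1254.658], [-0.012, -0.813, -0.583, 804.812], [0.0, 0.0, 0.0, 1.0]]
```

View pics/top0.png

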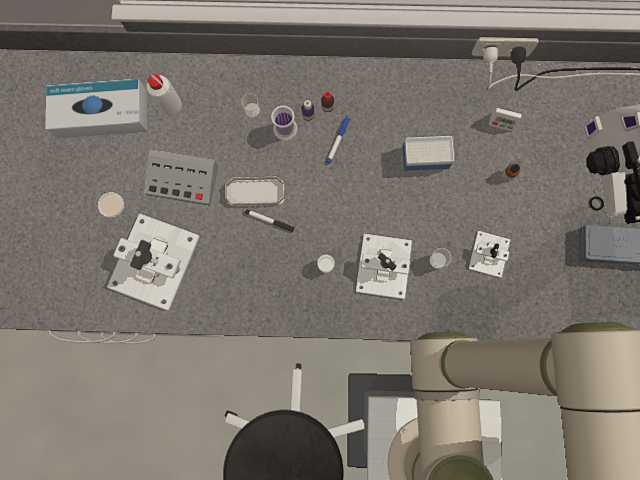

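View pics/side0.png

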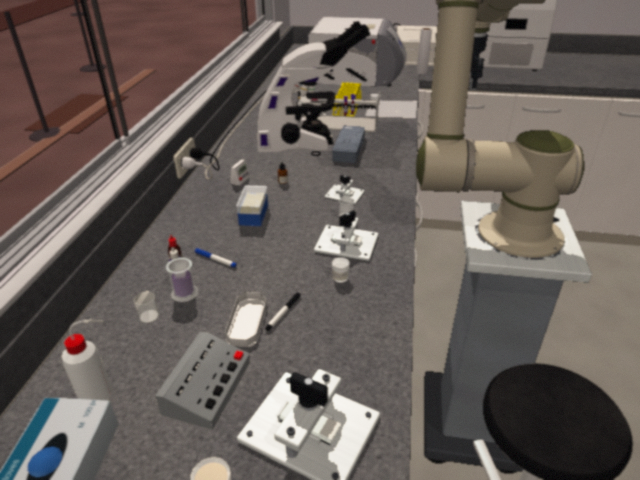

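The top view shows three clamps. The middle one, at about (385,265), is about 50x62 px, which fits 124x150 mm. The jar is at (326,264) and the beaker at (440,259). Next I'll measure the plate and the wing.

```bash
cat > h.py <<'E'
from station import *
import cv2,numpy as np
def ray(r,uv,z):
    d=r["T"][:3,:3]@np.linalg.solve(r["mtx"],[uv[0],uv[1],1]);o=r["T"][:3,3]
    return o+d*(z-o[2])/d[2]
def proj(r,p):
    c=np.linalg.inv(r["T"])@np.r_[p,1];q=r["mtx"]@c[:3];return q[:2]/q[2]
E
python3 - <<'E'
from h import *
r=read_camera("top");f=r["frame"];g=f.max(2)
x0,y0=345,225
sub=f[y0:310,x0:425]
w=(sub.min(2)>150).astype(np.uint8)
n,l,s,c=cv2.connectedComponentsWithStats(w);i=1+s[1:,4].argmax()
pts=np.argwhere(l==i)[:,::-1]+[x0,y0]
P=np.array([ray(r,p,12)[:2] for p in pts],np.float32)
rect=cv2.minAreaRect(P);print("plate",rect)
b=(sub.max(2)<60).astype(np.uint8)
n,l,s,c=cv2.connectedComponentsWithStats(b);print(s.tolist(),(c+[x0,y0]).round(1).tolist())
i=1+s[1:,4].argmax();pts=np.argwhere(l==i)[:,::-1]+[x0,y0]
print(cv2.minAreaRect(np.array([ray(r,p,98)[:2] for p in pts],np.float32)))
cv2.imwrite("pics/c1.png",cv2.resize(sub[:,:,::-1],None,fx=7,fy=7,interpolation=cv2.INTER_CUBIC))
r=read_camera("side");cv2.imwrite("pics/c2.png",cv2.resize(r["frame"][195:295,300:400,::-1],None,fx=6,fy=6,interpolation=cv2.INTER_CUBIC))
E
```

```text
plate ((469.42376708984375, 125.23628997802734), (123.73897552490234, 148.55467224121094), 83.20018005371094)
[[0, 0, 80, 85, 6684], [34, 29, 17, 16, 106], [21, 35, 3, 2, 6], [59, 40, 2, 3, 4]] [[384.5, 267.1], [386.1, 262.4], [367.0, 260.5], [404.5, 266.0]]
((464.7803955078125, 128.93728637695312), (46.533409118652344, 21.98464012145996), 45.65189743041992)
```

View pics/c1.png

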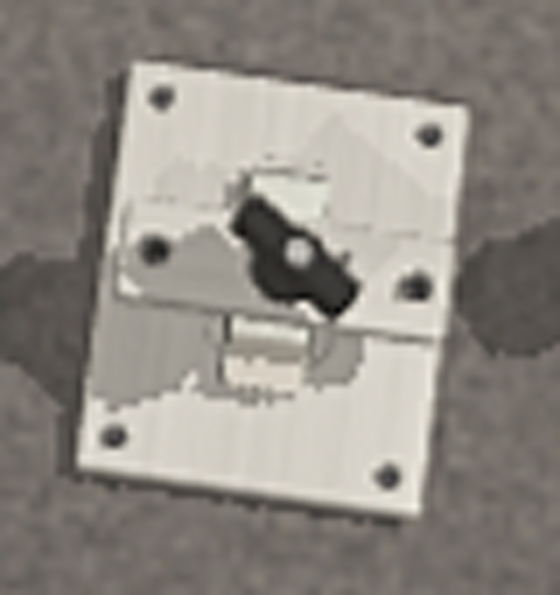

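View pics/c2.png

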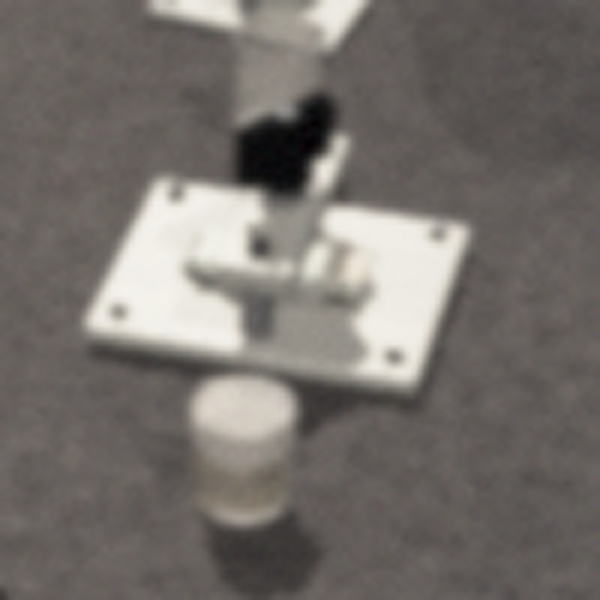

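Run:
```python
from h import *
from scipy.spatial.transform import Rotation as R
r=read_camera("top");x0,y0=345,225
sub=r["frame"][y0:310,x0:425]
b=cv2.resize(sub,None,fx=4,fy=4,interpolation=cv2.INTER_CUBIC).max(2)<80
n,l,s,c=cv2.connectedComponentsWithStats(b.astype(np.uint8));i=1+s[1:,4].argmax()
pts=(np.argwhere(l==i)[:,::-1]+.5)/4-.5+[x0,y0]
P=np.array([ray(r,p,98)[:2] for p in pts]);m=P.mean(0);w,v=np.linalg.eigh(np.cov((P-m).T))
print("blob",m,"yaw",np.degrees(np.arctan2(v[1,1],v[0,1])),np.sqrt(w)*np.sqrt(12))
print("stud dot",ray(r,(345+300/7-.4,225+250/7-.4),99))
s=read_camera("side");b=(s["frame"][195:295,300:400].max(2)<50).astype(np.uint8)
n,l,st,c=cv2.connectedComponentsWithStats(b[:40]);i=1+st[1:,4].argmax();uv=c[i]+[300,195]
print("side blob",uv,ray(s,uv,85)[:2],"proj plate-centre axis",proj(s,[469.4,125.2,83]),proj(r,[469.4,125.2,98]))
print("jar",ray(r,(326,264),48)[:2],"beaker",ray(r,(440,259),58)[:2])
M=R.from_euler("xyz",get_obs()["tcp_rot"],degrees=True).as_matrix();print(M.round(3))
```

```text
blob [465.09929505 128.01089777] yaw 48.58797417515451 [20.62329196 45.26511115]
stud dot [469.28636679 124.9964644   99.        ]
side blob [347.0130719  219.18954248] [468.43457746 138.46011116] proj plate-centre axis [347.22906471 217.10108201] [387.3283911  260.32607854]
jar [463.74615528 270.03339457] beaker [482.1199389  -6.5054298]
[[-0.    0.28 -0.96]
 [ 0.   -0.96 -0.28]
 [-1.   -0.   -0.  ]]
```

Emit:
arm_command(
  series=[
    {"ty": -0.0214, "tz": -0.02025, "tx": 0.003},
    {"ty": -0.0214, "tz": -0.02025, "tx": 0.003},
    {"ty": -0.0214, "tz": -0.02025, "tx": 0.003},
    {"ty": -0.0214, "tz": -0.02025, "tx": 0.003},
    {"ty": -0.0214, "tz": -0.02025, "tx": 0.003},
    {"ty": -0.0214, "tz": -0.02025, "tx": 0.003},
    {"ty": -0.0214, "tz": -0.02025, "tx": 0.003},
    {"ty": -0.0214, "tz": -0.02025, "tx": 0.003},
    {"ty": -0.0214, "tz": -0.02025, "tx": 0.003},
    {"ty": -0.0214, "tz": -0.02025, "tx": 0.003},
    {"ty": -0.0214, "tz": -0.02025, "tx": 0.003},
    {"ty": -0.0214, "tz": -0.02025, "tx": 0.003},
  ],
)

```text
invalid input at $.series[0]: expected keys rx, ry, rz, tx, ty, tz, gripper
```

Emit:
arm_command(
  series=[
    {"ty": -0.0214, "tz": -0.02025, "tx": 0.003, "gripper": 0},
    {"ty": -0.0214, "tz": -0.02025, "tx": 0.003, "gripper": 0},
    {"ty": -0.0214, "tz": -0.02025, "tx": 0.003, "gripper": 0},
    {"ty": -0.0214, "tz": -0.02025, "tx": 0.003, "gripper": 0},
    {"ty": -0.0214, "tz": -0.02025, "tx": 0.003, "gripper": 0},
    {"ty": -0.0214, "tz": -0.02025, "tx": 0.003, "gripper": 0},
    {"ty": -0.0214, "tz": -0.02025, "tx": 0.003, "gripper": 0},
    {"ty": -0.0214, "tz": -0.02025, "tx": 0.003, "gripper": 0},
    {"ty": -0.0214, "tz": -0.02025, "tx": 0.003, "gripper": 0},
    {"ty": -0.0214, "tz": -0.02025, "tx": 0.003, "gripper": 0},
    {"ty": -0.0214, "tz": -0.02025, "tx": 0.003, "gripper": 0},
    {"ty": -0.0214, "tz": -0.02025, "tx": 0.003, "gripper": 0},
  ],
)

```text
invalid input at $.series[0]: expected keys rx, ry, rz, tx, ty, tz, gripper
```

Emit:
arm_command(
  series=[
    {"rx": -6.5, "gripper": 0},
    {"rx": -6.5, "gripper": 0},
    {"rx": -6.5, "gripper": 0},
    {"rx": -6.5, "gripper": 0},
    {"rx": -6.7, "gripper": 0},
    {"gripper": 0},
    {"gripper": 0},
  ],
  squeeze=20,
)

```text
invalid input at $.series[0]: expected keys rx, ry, rz, tx, ty, tz, gripper
```

```bash
cat > st.py <<'E'
from h import *
from scipy.spatial.transform import Rotation as R
o=get_obs();M=R.from_euler("xyz",o["tcp_rot"],degrees=True).as_matrix()
print(round(o["time_s"],2),o["eef_pos"].round(1),"psi",np.degrees(np.arctan2(M[1,1],M[0,1])).round(2),"j",o["joint_positions"].round(1),"F",o["force"].round(2),"T",o["torque"].round(3),"tau6",o["tau"][5].round(3),"w",round(o["width"],2))
d=np.array([469.3,125.1,73])-o["eef_pos"];print("need tool shift",(M.T@d).round(1),"x tilt",M[:,0].round(4))
E
python3 st.py; python3 -c "
from h import *
r=read_camera('top');f=r['frame'][200:320,310:460,::-1];cv2.imwrite('pics/c3.png',cv2.resize(f,None,fx=5,fy=5,interpolation=cv2.INTER_CUBIC))"
```

```text
0.3 [ 147.  -503.9  231.1] psi -73.74 j [-86.5  17.9  85.8  -0.   76.3 -12.8] F [-0.05 -0.34  0.58] T [ 0.012  0.014 -0.026] tau6 -0.0 w 85.49
need tool shift [ 158.4 -513.5 -485.5] x tilt [-0.e+00  4.e-04 -1.e+00]
```

Emit:
arm_command(
  series=[
    {"rx": 0, "ry": 0, "rz": 0, "tx": 0.004, "ty": -0.0285, "tz": -0.027, "gripper": 1},
    {"rx": 0, "ry": 0, "rz": 0, "tx": 0.004, "ty": -0.0285, "tz": -0.027, "gripper": 1},
    {"rx": 0, "ry": 0, "rz": 0, "tx": 0.004, "ty": -0.0285, "tz": -0.027, "gripper": 1},
    {"rx": 0, "ry": 0, "rz": 0, "tx": 0.004, "ty": -0.0285, "tz": -0.027, "gripper": 1},
    {"rx": 0, "ry": 0, "rz": 0, "tx": 0.004, "ty": -0.0285, "tz": -0.027, "gripper": 1},
    {"rx": 0, "ry": 0, "rz": 0, "tx": 0.004, "ty": -0.0285, "tz": -0.027, "gripper": 1},
    {"rx": 0, "ry": 0, "rz": 0, "tx": 0.004, "ty": -0.0285, "tz": -0.027, "gripper": 1},
    {"rx": 0, "ry": 0, "rz": 0, "tx": 0.004, "ty": -0.0285, "tz": -0.027, "gripper": 1},
    {"rx": 0, "ry": 0, "rz": 0, "tx": 0.004, "ty": -0.0285, "tz": -0.027, "gripper": 1},
  ],
)

```text
time_s: 1.1
eef_pos: [308.8, -188.0, 195.3]
tcp_rot: [118.0, 90.0, -45.8]
force: [0.6, -0.5, -0.7]
width: 85.4
```

Emit:
arm_command(
  series=[
    {"rx": 0, "ry": 0, "rz": 0, "tx": 0.004, "ty": -0.0285, "tz": -0.027, "gripper": 0},
    {"rx": 0, "ry": 0, "rz": 0, "tx": 0.004, "ty": -0.0285, "tz": -0.027, "gripper": 0},
    {"rx": 0, "ry": 0, "rz": 0, "tx": 0.004, "ty": -0.0285, "tz": -0.027, "gripper": 0},
    {"rx": 0, "ry": 0, "rz": 0, "tx": 0.004, "ty": -0.0285, "tz": -0.027, "gripper": 0},
    {"rx": 0, "ry": 0, "rz": 0, "tx": 0.004, "ty": -0.0285, "tz": -0.027, "gripper": 0},
    {"rx": 0, "ry": 0, "rz": 0, "tx": 0.004, "ty": -0.0285, "tz": -0.027, "gripper": 0},
    {"rx": 0, "ry": 0, "rz": 0, "tx": 0.004, "ty": -0.0285, "tz": -0.027, "gripper": 0},
    {"rx": 0, "ry": 0, "rz": 0, "tx": 0.004, "ty": -0.0285, "tz": -0.027, "gripper": 0},
    {"rx": 0, "ry": 0, "rz": 0, "tx": 0.004, "ty": -0.0285, "tz": -0.027, "gripper": 0},
  ],
)

```text
time_s: 1.85
eef_pos: [470.4, 126.7, 159.1]
tcp_rot: [147.1, 90.0, -16.6]
force: [1.9, -1.1, -0.4]
width: 42.7
```

Emit:
arm_command(
  series=[
    {"rx": -6.5, "ry": 0, "rz": 0, "tx": 0, "ty": 0, "tz": 0, "gripper": 0},
    {"rx": -6.5, "ry": 0, "rz": 0, "tx": 0, "ty": 0, "tz": 0, "gripper": 0},
    {"rx": -6.5, "ry": 0, "rz": 0, "tx": 0, "ty": 0, "tz": 0, "gripper": 0},
    {"rx": -6.5, "ry": 0, "rz": 0, "tx": 0, "ty": 0, "tz": 0, "gripper": 0},
    {"rx": -6.7, "ry": 0, "rz": 0, "tx": 0, "ty": 0, "tz": 0, "gripper": 0},
    {"rx": 0, "ry": 0, "rz": 0, "tx": 0, "ty": 0, "tz": 0, "gripper": 0},
    {"rx": 0, "ry": 0, "rz": 0, "tx": 0, "ty": 0, "tz": 0, "gripper": 0},
  ],
  squeeze=20,
)

```text
time_s: 2.43
eef_pos: [469.9, 124.6, 159.3]
tcp_rot: [-108.3, 90.0, 120.5]
force: [0.6, -0.5, -1.3]
width: 42.6
```

```bash
python3 st.py; python3 -c "
from h import *
r=read_camera('top');f=r['frame'][200:320,310:460,::-1];cv2.imwrite('pics/c3.png',cv2.resize(f,None,fx=5,fy=5,interpolation=cv2.INTER_CUBIC))"
```

```text
2.43 [469.9 124.6 159.3] psi -41.24 j [ 1.  17.2 98.2  0.  64.6 42.2] F [ 0.59 -0.48 -1.28] T [ 0.047 -0.037 -0.041] tau6 -0.414 w 42.61
need tool shift [86.3 -0.8 -0. ] x tilt [-0.  0. -1.]
```

Emit:
arm_command(
  series=[
    {"rx": 0, "ry": 0, "rz": 0, "tx": 0.02, "ty": 0, "tz": 0, "gripper": 0},
    {"rx": 0, "ry": 0, "rz": 0, "tx": 0.02, "ty": -0.001, "tz": 0, "gripper": 0},
    {"rx": 0, "ry": 0, "rz": 0, "tx": 0.02, "ty": 0, "tz": 0, "gripper": 0},
    {"rx": 0, "ry": 0, "rz": 0, "tx": 0.016, "ty": 0, "tz": 0, "gripper": 0},
    {"rx": 0, "ry": 0, "rz": 0, "tx": 0.01, "ty": 0, "tz": 0, "gripper": 0},
    {"rx": 0, "ry": 0, "rz": 0, "tx": 0, "ty": 0, "tz": 0, "gripper": 0},
  ],
)

```text
time_s: 2.98
eef_pos: [468.2, 125.1, 71.7]
tcp_rot: [-48.0, 89.8, -179.2]
force: [-1.4, -0.1, -0.9]
width: 42.7
```

```bash
python3 st.py; python3 -c "
from h import *
r=read_camera('side');f=r['frame'][170:270,290:410,::-1];cv2.imwrite('pics/c4.png',cv2.resize(f,None,fx=6,fy=6,interpolation=cv2.INTER_CUBIC))"
```

```text
2.98 [468.2 125.1  71.7] psi -41.15 j [  1.1  24.3 103.4   0.   52.4  42.2] F [-1.37 -0.08 -0.9 ] T [-0.05  -0.048 -0.014] tau6 0.025 w 42.7
need tool shift [-1.3  0.8 -0.7] x tilt [-0.0033 -0.     -1.    ]
```

View pics/c4.png

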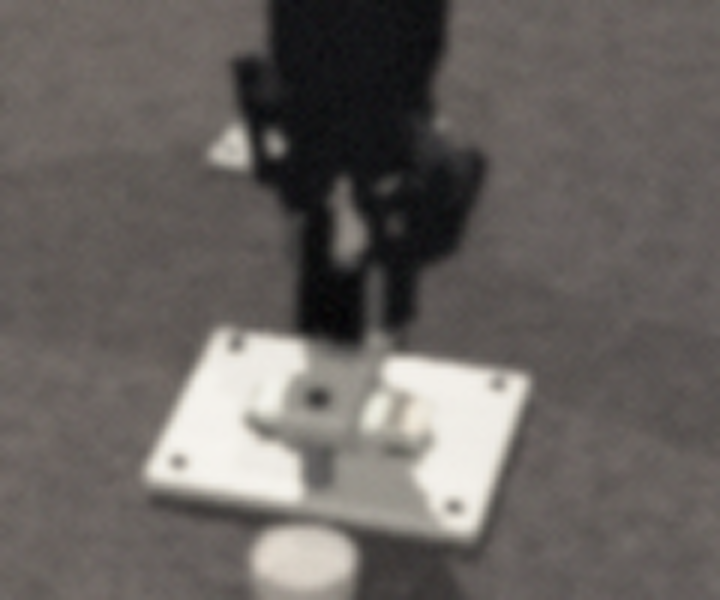

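The fingers straddle the wing, seen at about (355,300) in the crop, and nothing is touching. I'll close gently at 20 N.

Emit:
arm_command(
  series=[
    {"rx": 0, "ry": 0, "rz": 0, "tx": -0.002, "ty": 0.0005, "tz": 0, "gripper": -0.2},
    {"rx": 0, "ry": 0, "rz": 0, "tx": 0, "ty": 0, "tz": 0, "gripper": -0.4},
    {"rx": 0, "ry": 0, "rz": 0, "tx": 0, "ty": 0, "tz": 0, "gripper": -0.5},
    {"rx": 0, "ry": 0, "rz": 0, "tx": 0, "ty": 0, "tz": 0, "gripper": -0.6},
    {"rx": 0, "ry": 0, "rz": 0, "tx": 0, "ty": 0, "tz": 0, "gripper": -0.7},
    {"rx": 0, "ry": 0, "rz": 0, "tx": 0, "ty": 0, "tz": 0, "gripper": -1},
    {"rx": 0, "ry": 0, "rz": 0, "tx": 0, "ty": 0, "tz": 0, "gripper": -1},
    {"rx": 0, "ry": 0, "rz": 0, "tx": 0, "ty": 0, "tz": 0, "gripper": -1},
  ],
  squeeze=20,
)

```text
time_s: 3.7
eef_pos: [469.3, 125.2, 75.7]
tcp_rot: [-110.3, 90.0, 118.7]
force: [-2.4, 2.6, 5.8]
width: 12.3
```

```bash
python3 st.py;python3 st.py
```

```text
3.7 [469.3 125.2  75.7] psi -41.05 j [  1.1  24.  103.2   0.   52.8  42.1] F [-2.39  2.61  5.78] T [ 0.484  0.611 -0.045] tau6 -0.034 w 12.33
need tool shift [2.7 0.1 0.1] x tilt [-3.e-04  6.e-04 -1.e+00]
3.7 [469.3 125.2  75.7] psi -41.05 j [  1.1  24.  103.2   0.   52.8  42.1] F [-2.39  2.61  5.78] T [ 0.484  0.611 -0.045] tau6 -0.034 w 12.33
need tool shift [2.7 0.1 0.1] x tilt [-3.e-04  6.e-04 -1.e+00]
```

Emit:
arm_command(
  series=[
    {"rx": 0, "ry": 0, "rz": 0, "tx": -0.001, "ty": -0.0005, "tz": 0, "gripper": -1},
    {"rx": 2, "ry": 0, "rz": 0, "tx": 0, "ty": 0, "tz": 0, "gripper": -1},
    {"rx": 2, "ry": 0, "rz": 0, "tx": 0, "ty": 0, "tz": 0, "gripper": -1},
    {"rx": 2, "ry": 0, "rz": 0, "tx": 0, "ty": 0, "tz": 0, "gripper": -1},
    {"rx": 2, "ry": 0, "rz": 0, "tx": 0, "ty": 0, "tz": 0, "gripper": -1},
    {"rx": 2, "ry": 0, "rz": 0, "tx": 0, "ty": 0, "tz": 0, "gripper": -1},
    {"rx": 0, "ry": 0, "rz": 0, "tx": 0, "ty": 0, "tz": 0, "gripper": -1},
  ],
)

```text
time_s: 4.28
eef_pos: [468.9, 125.4, 75.9]
tcp_rot: [-69.5, 90.0, 149.3]
force: [-0.3, 2.3, -4.7]
width: 12.3
```

```bash
python3 st.py
```

```text
4.28 [468.9 125.4  75.9] psi -51.11 j [  1.1  23.9 103.2   0.   52.9  52.2] F [-0.3   2.3  -4.68] T [ 0.448 -0.099 -0.05 ] tau6 0.446 w 12.32
need tool shift [ 2.9  0.5 -0.1] x tilt [-6.e-04  4.e-04 -1.e+00]
```

Emit:
arm_command(
  series=[
    {"rx": 0, "ry": 0, "rz": 0, "tx": 0, "ty": 0, "tz": 0, "gripper": -1},
  ],
)

```text
time_s: 4.37
eef_pos: [468.9, 125.4, 76.0]
tcp_rot: [-67.3, 90.0, 151.7]
force: [0.0, 1.9, -6.3]
width: 12.6
```

```bash
python3 st.py
```

```text
4.37 [468.9 125.4  76. ] psi -50.99 j [  1.1  23.9 103.2   0.   52.9  52.1] F [ 0.01  1.93 -6.27] T [ 0.536 -0.147 -0.09 ] tau6 0.082 w 12.62
need tool shift [ 2.9  0.5 -0.1] x tilt [-6.e-04  3.e-04 -1.e+00]
```

Emit:
arm_command(
  series=[
    {"rx": 2, "ry": 0, "rz": 0, "tx": 0, "ty": 0, "tz": 0, "gripper": -1},
    {"rx": 2, "ry": 0, "rz": 0, "tx": 0, "ty": 0, "tz": 0, "gripper": -1},
    {"rx": 2, "ry": 0, "rz": 0, "tx": 0, "ty": 0, "tz": 0, "gripper": -1},
    {"rx": 2, "ry": 0, "rz": 0, "tx": 0, "ty": 0, "tz": 0, "gripper": -1},
    {"rx": 2, "ry": 0, "rz": 0, "tx": 0, "ty": 0, "tz": 0, "gripper": -1},
    {"rx": 2, "ry": 0, "rz": 0, "tx": 0, "ty": 0, "tz": 0, "gripper": -1},
    {"rx": 2, "ry": 0, "rz": 0, "tx": 0, "ty": 0, "tz": 0, "gripper": -1},
    {"rx": 2, "ry": 0, "rz": 0, "tx": 0, "ty": 0, "tz": 0, "gripper": -1},
    {"rx": 2, "ry": 0, "rz": 0, "tx": 0, "ty": 0, "tz": 0, "gripper": -1},
  ],
)

```text
time_s: 5.12
eef_pos: [468.7, 125.6, 76.0]
tcp_rot: [-56.2, 89.9, 144.7]
force: [-0.8, 5.0, -5.6]
width: 12.3
```

Emit:
arm_command(
  series=[
    {"rx": 0.5, "ry": 0, "rz": 0, "tx": 0, "ty": 0, "tz": 0, "gripper": -1},
    {"rx": 0.5, "ry": 0, "rz": 0, "tx": 0, "ty": 0, "tz": 0, "gripper": -1},
    {"rx": 0.5, "ry": 0, "rz": 0, "tx": 0, "ty": 0, "tz": 0, "gripper": -1},
    {"rx": 0.5, "ry": 0, "rz": 0, "tx": 0, "ty": 0, "tz": 0, "gripper": -1},
  ],
)

```text
time_s: 5.45
eef_pos: [468.7, 125.6, 76.0]
tcp_rot: [-54.2, 89.9, 144.8]
force: [-1.0, 5.2, -6.4]
width: 12.4
```

```bash
python3 st.py
```

```text
5.45 [468.7 125.6  76. ] psi -70.98 j [1.100e+00 2.390e+01 1.032e+02 1.000e-01 5.290e+01 7.210e+01] F [-0.97  5.21 -6.41] T [1.076 0.049 0.058] tau6 -0.09 w 12.43
need tool shift [ 3.   0.7 -0.4] x tilt [-1.1e-03  8.0e-04 -1.0e+00]
```

Emit:
arm_command(
  series=[
    {"rx": 0, "ry": 0, "rz": 0, "tx": 0, "ty": 0, "tz": 0, "gripper": -1},
    {"rx": 0, "ry": 0, "rz": 0, "tx": 0, "ty": 0, "tz": 0, "gripper": -1},
  ],
)

```text
time_s: 5.62
eef_pos: [468.7, 125.6, 75.9]
tcp_rot: [-52.7, 89.9, 146.3]
force: [0.2, 5.6, -7.4]
width: 12.4
```

```bash
python3 st.py
```

```text
5.62 [468.7 125.6  75.9] psi -70.96 j [1.100e+00 2.390e+01 1.032e+02 1.000e-01 5.290e+01 7.200e+01] F [ 0.2   5.61 -7.43] T [1.005 0.092 0.078] tau6 0.039 w 12.42
need tool shift [ 2.9  0.7 -0.4] x tilt [-1.2e-03  8.0e-04 -1.0e+00]
```

Emit:
arm_command(
  series=[
    {"rx": 0, "ry": 0, "rz": 0, "tx": 0.0006, "ty": -0.0007, "tz": -0.0002, "gripper": -1},
    {"rx": 0.5, "ry": 0, "rz": 0, "tx": 0, "ty": 0, "tz": 0, "gripper": -1},
    {"rx": 0.5, "ry": 0, "rz": 0, "tx": 0, "ty": 0, "tz": 0, "gripper": -1},
    {"rx": 0.5, "ry": 0, "rz": 0, "tx": 0, "ty": 0, "tz": 0, "gripper": -1},
    {"rx": 0, "ry": 0, "rz": 0, "tx": 0, "ty": 0, "tz": 0, "gripper": -1},
  ],
)

```text
time_s: 6.03
eef_pos: [468.9, 125.9, 75.8]
tcp_rot: [-16.9, 90.0, -179.4]
force: [-3.9, 2.7, 2.3]
width: 12.6
```

```bash
python3 st.py|head -1
```

```text
6.03 [468.9 125.9  75.8] psi -72.57 j [  1.2  24.  103.2   0.   52.9  73.7] F [-3.94  2.68  2.34] T [ 0.485  0.778 -0.   ] tau6 0.137 w 12.6
```

Emit:
arm_command(
  series=[
    {"rx": 0.5, "ry": 0, "rz": 0, "tx": 0, "ty": 0, "tz": 0, "gripper": -1},
    {"rx": 0.5, "ry": 0, "rz": 0, "tx": 0, "ty": 0, "tz": 0, "gripper": -1},
    {"rx": 0.5, "ry": 0, "rz": 0, "tx": 0, "ty": 0, "tz": 0, "gripper": -1},
    {"rx": 0, "ry": 0, "rz": 0, "tx": 0, "ty": 0, "tz": 0, "gripper": -1},
  ],
)

```text
time_s: 6.37
eef_pos: [468.9, 126.0, 75.8]
tcp_rot: [-20.0, 90.0, 176.0]
force: [-4.5, 1.9, 3.2]
width: 12.6
```

```bash
python3 st.py|head -1
```

```text
6.37 [468.9 126.   75.8] psi -74.08 j [  1.2  24.  103.2   0.   52.9  75.3] F [-4.54  1.93  3.22] T [0.407 0.821 0.033] tau6 0.136 w 12.55
```

Emit:
arm_command(
  series=[
    {"rx": 0.5, "ry": 0, "rz": 0, "tx": 0, "ty": 0, "tz": 0, "gripper": -1},
    {"rx": 0.5, "ry": 0, "rz": 0, "tx": 0, "ty": 0, "tz": 0, "gripper": -1},
    {"rx": 0.5, "ry": 0, "rz": 0, "tx": 0, "ty": 0, "tz": 0, "gripper": -1},
    {"rx": 0, "ry": 0, "rz": 0, "tx": 0, "ty": 0, "tz": 0, "gripper": -1},
  ],
)

```text
time_s: 6.7
eef_pos: [469.0, 126.0, 75.8]
tcp_rot: [-31.0, 90.0, 163.4]
force: [-3.8, 2.6, 3.4]
width: 12.5
```

```bash
python3 st.py|head -1
```

```text
6.7 [469.  126.   75.8] psi -75.59 j [  1.2  24.  103.2   0.   52.9  76.8] F [-3.82  2.6   3.36] T [0.487 0.86  0.023] tau6 0.134 w 12.48
```

Emit:
arm_command(
  series=[
    {"rx": 0.5, "ry": 0, "rz": 0, "tx": 0, "ty": 0, "tz": 0, "gripper": -1},
    {"rx": 0.5, "ry": 0, "rz": 0, "tx": 0, "ty": 0, "tz": 0, "gripper": -1},
    {"rx": 0.5, "ry": 0, "rz": 0, "tx": 0, "ty": 0, "tz": 0, "gripper": -1},
    {"rx": 0, "ry": 0, "rz": 0, "tx": 0, "ty": 0, "tz": 0, "gripper": -1},
  ],
)

```text
time_s: 7.03
eef_pos: [469.0, 126.0, 75.8]
tcp_rot: [-34.9, 90.0, 158.0]
force: [-4.6, 3.0, 3.2]
width: 12.6
```

```bash
python3 st.py|head -1
```

```text
7.03 [469.  126.   75.8] psi -77.09 j [  1.2  24.  103.2   0.   52.9  78.3] F [-4.6   3.01  3.16] T [ 0.522  0.858 -0.052] tau6 0.134 w 12.59
```

Emit:
arm_command(
  series=[
    {"rx": 0.5, "ry": 0, "rz": 0, "tx": 0, "ty": 0, "tz": 0, "gripper": -1},
    {"rx": 0.5, "ry": 0, "rz": 0, "tx": 0, "ty": 0, "tz": 0, "gripper": -1},
    {"rx": 0.5, "ry": 0, "rz": 0, "tx": 0, "ty": 0, "tz": 0, "gripper": -1},
    {"rx": 0, "ry": 0, "rz": 0, "tx": 0, "ty": 0, "tz": 0, "gripper": -1},
  ],
)

```text
time_s: 7.37
eef_pos: [468.9, 126.0, 75.8]
tcp_rot: [-32.6, 90.0, 158.8]
force: [-4.4, 2.7, 2.1]
width: 12.8
```

```bash
python3 st.py|head -1
```

```text
7.37 [468.9 126.   75.8] psi -78.58 j [  1.2  24.  103.2   0.   52.9  79.8] F [-4.44  2.65  2.11] T [0.562 0.911 0.029] tau6 0.134 w 12.77
```

Emit:
arm_command(
  series=[
    {"rx": 0.5, "ry": 0, "rz": 0, "tx": 0, "ty": 0, "tz": 0, "gripper": -1},
    {"rx": 0.5, "ry": 0, "rz": 0, "tx": 0, "ty": 0, "tz": 0, "gripper": -1},
    {"rx": 0.5, "ry": 0, "rz": 0, "tx": 0, "ty": 0, "tz": 0, "gripper": -1},
    {"rx": 0, "ry": 0, "rz": 0, "tx": 0, "ty": 0, "tz": 0, "gripper": -1},
  ],
)

```text
time_s: 7.7
eef_pos: [468.9, 126.0, 75.8]
tcp_rot: [-38.8, 90.0, 151.1]
force: [-5.5, 2.1, 3.6]
width: 12.5
```

```bash
python3 st.py|head -1
```

```text
7.7 [468.9 126.   75.8] psi -80.09 j [  1.2  24.  103.2   0.   52.9  81.3] F [-5.55  2.14  3.56] T [0.612 0.87  0.057] tau6 0.134 w 12.53
```

Emit:
arm_command(
  series=[
    {"rx": 0.5, "ry": 0, "rz": 0, "tx": 0, "ty": 0, "tz": 0, "gripper": -1},
    {"rx": 0.5, "ry": 0, "rz": 0, "tx": 0, "ty": 0, "tz": 0, "gripper": -1},
    {"rx": 0.5, "ry": 0, "rz": 0, "tx": 0, "ty": 0, "tz": 0, "gripper": -1},
    {"rx": 0, "ry": 0, "rz": 0, "tx": 0, "ty": 0, "tz": 0, "gripper": -1},
  ],
)

```text
time_s: 8.03
eef_pos: [468.9, 126.1, 75.8]
tcp_rot: [-37.0, 90.0, 151.4]
force: [-4.8, 3.8, 4.8]
width: 12.4
```

```bash
python3 st.py|head -1
```

```text
8.03 [468.9 126.1  75.8] psi -81.59 j [  1.2  24.  103.2   0.   52.9  82.8] F [-4.77  3.81  4.77] T [0.621 0.904 0.002] tau6 0.134 w 12.43
```

Emit:
arm_command(
  series=[
    {"rx": 0.5, "ry": 0, "rz": 0, "tx": 0, "ty": 0, "tz": 0, "gripper": -1},
    {"rx": 0.5, "ry": 0, "rz": 0, "tx": 0, "ty": 0, "tz": 0, "gripper": -1},
    {"rx": 0.5, "ry": 0, "rz": 0, "tx": 0, "ty": 0, "tz": 0, "gripper": -1},
    {"rx": 0, "ry": 0, "rz": 0, "tx": 0, "ty": 0, "tz": 0, "gripper": -1},
  ],
)

```text
time_s: 8.37
eef_pos: [468.9, 126.1, 75.8]
tcp_rot: [-33.4, 90.0, 153.5]
force: [-4.7, 4.1, 3.4]
width: 12.3
```

```bash
python3 st.py|head -1
```

```text
8.37 [468.9 126.1  75.8] psi -83.07 j [  1.2  24.  103.2   0.   52.9  84.2] F [-4.68  4.07  3.41] T [0.686 0.873 0.124] tau6 0.249 w 12.28
```

tau6 rose from 0.134 to 0.249 and Tz from about 0.02 to 0.12, so contact has begun. I'll take finer steps now.

Emit:
arm_command(
  series=[
    {"rx": 0.3, "ry": 0, "rz": 0, "tx": 0, "ty": 0, "tz": 0, "gripper": -1},
    {"rx": 0, "ry": 0, "rz": 0, "tx": 0, "ty": 0, "tz": 0, "gripper": -1},
    {"rx": 0, "ry": 0, "rz": 0, "tx": 0, "ty": 0, "tz": 0, "gripper": -1},
  ],
)

```text
time_s: 8.62
eef_pos: [468.9, 126.1, 75.8]
tcp_rot: [-24.3, 90.0, 162.4]
force: [-4.2, 3.8, 3.8]
width: 12.8
```

```bash
python3 st.py|head -1
```

```text
8.62 [468.9 126.1  75.8] psi -83.34 j [  1.2  24.  103.2   0.   52.9  84.5] F [-4.2   3.81  3.83] T [0.672 0.882 0.236] tau6 0.224 w 12.83
```

Emit:
arm_command(
  series=[
    {"rx": 0.3, "ry": 0, "rz": 0, "tx": 0, "ty": 0, "tz": 0, "gripper": -1},
    {"rx": 0, "ry": 0, "rz": 0, "tx": 0, "ty": 0, "tz": 0, "gripper": -1},
    {"rx": 0, "ry": 0, "rz": 0, "tx": 0, "ty": 0, "tz": 0, "gripper": -1},
  ],
)

```text
time_s: 8.87
eef_pos: [468.9, 126.1, 75.8]
tcp_rot: [-23.7, 90.0, 162.7]
force: [-5.5, 2.9, 2.9]
width: 12.9
```

```bash
python3 st.py|head -1
```

```text
8.87 [468.9 126.1  75.8] psi -83.62 j [  1.2  24.  103.2   0.   52.9  84.8] F [-5.49  2.93  2.86] T [0.646 0.879 0.313] tau6 0.306 w 12.86
```

Emit:
arm_command(
  series=[
    {"rx": 0.2, "ry": 0, "rz": 0, "tx": 0, "ty": 0, "tz": 0, "gripper": -1},
    {"rx": 0, "ry": 0, "rz": 0, "tx": 0, "ty": 0, "tz": 0, "gripper": -1},
    {"rx": 0, "ry": 0, "rz": 0, "tx": 0, "ty": 0, "tz": 0, "gripper": -1},
  ],
)

```text
time_s: 9.12
eef_pos: [468.9, 126.1, 75.8]
tcp_rot: [-16.6, 90.0, 169.6]
force: [-4.5, 3.4, 3.3]
width: 12.4
```

```bash
python3 st.py|head -1
```

```text
9.12 [468.9 126.1  75.8] psi -83.82 j [  1.2  24.  103.2   0.   52.9  85. ] F [-4.48  3.38  3.32] T [0.655 0.898 0.339] tau6 0.353 w 12.4
```

Emit:
arm_command(
  series=[
    {"rx": 0, "ry": 0, "rz": 0, "tx": 0, "ty": 0, "tz": 0, "gripper": -1},
  ],
)

```text
time_s: 9.2
eef_pos: [468.9, 126.1, 75.8]
tcp_rot: [-16.0, 90.0, 170.2]
force: [-4.7, 3.6, 2.9]
width: 12.6
```

```bash
python3 st.py|head -1
```

```text
9.2 [468.9 126.1  75.8] psi -83.81 j [  1.2  24.  103.2   0.   52.9  85. ] F [-4.68  3.56  2.93] T [0.566 0.865 0.322] tau6 0.347 w 12.56
```

Torque is about 0.33 N m on the wrist sensor and about 0.35 on tau6, which is finger-tight, held for over 0.1 s. Extrapolating, first contact is near psi -82.6, so I back off about 91.2° to psi +7.4.

Emit:
arm_command(
  series=[
    {"rx": -2, "ry": 0, "rz": 0, "tx": 0, "ty": 0, "tz": 0, "gripper": -1},
    {"rx": -4, "ry": 0, "rz": 0, "tx": 0, "ty": -0.0004, "tz": 0.0005, "gripper": -1},
    {"rx": -4, "ry": 0, "rz": 0, "tx": 0, "ty": 0, "tz": 0, "gripper": -1},
    {"rx": -4, "ry": 0, "rz": 0, "tx": 0, "ty": 0, "tz": 0, "gripper": -1},
    {"rx": -4, "ry": 0, "rz": 0, "tx": 0, "ty": 0, "tz": 0, "gripper": -1},
    {"rx": -4, "ry": 0, "rz": 0, "tx": 0, "ty": 0, "tz": 0, "gripper": -1},
    {"rx": -4, "ry": 0, "rz": 0, "tx": 0, "ty": 0, "tz": 0, "gripper": -1},
    {"rx": -4, "ry": 0, "rz": 0, "tx": 0, "ty": 0, "tz": 0, "gripper": -1},
  ],
)

```text
time_s: 9.87
eef_pos: [469.0, 125.8, 75.8]
tcp_rot: [101.7, 89.9, -41.9]
force: [-1.4, -1.4, 1.4]
width: 12.6
```

```bash
python3 st.py
```

```text
9.87 [469.  125.8  75.8] psi -53.66 j [ 1.200e+00  2.390e+01  1.032e+02 -1.000e-01  5.280e+01  5.490e+01] F [-1.37 -1.43  1.42] T [-0.232  0.382 -0.063] tau6 1.064 w 12.56
need tool shift [2.8 0.7 0.1] x tilt [ 9.e-04 -8.e-04 -1.e+00]
```

Emit:
arm_command(
  series=[
    {"rx": -5, "ry": 0, "rz": 0, "tx": 0, "ty": 0, "tz": 0, "gripper": -1},
    {"rx": -5, "ry": 0, "rz": 0, "tx": 0, "ty": 0, "tz": 0, "gripper": -1},
    {"rx": -5, "ry": 0, "rz": 0, "tx": 0, "ty": 0, "tz": 0, "gripper": -1},
    {"rx": -5, "ry": 0, "rz": 0, "tx": 0, "ty": 0, "tz": 0, "gripper": -1},
    {"rx": -5, "ry": 0, "rz": 0, "tx": 0, "ty": 0, "tz": 0, "gripper": -1},
    {"rx": -5, "ry": 0, "rz": 0, "tx": 0, "ty": 0, "tz": 0, "gripper": -1},
  ],
)

```text
time_s: 10.37
eef_pos: [469.4, 125.5, 75.9]
tcp_rot: [80.0, 89.9, -33.6]
force: [-0.2, -2.5, -1.7]
width: 12.4
```

Emit:
arm_command(
  series=[
    {"rx": -5, "ry": 0, "rz": 0, "tx": 0, "ty": 0, "tz": 0, "gripper": -1},
    {"rx": -5, "ry": 0, "rz": 0, "tx": 0, "ty": 0, "tz": 0, "gripper": -1},
    {"rx": -5, "ry": 0, "rz": 0, "tx": 0, "ty": 0, "tz": 0, "gripper": -1},
    {"rx": -5, "ry": 0, "rz": 0, "tx": 0, "ty": 0, "tz": 0, "gripper": -1},
    {"rx": -5, "ry": 0, "rz": 0, "tx": 0, "ty": 0, "tz": 0, "gripper": -1},
    {"rx": -5, "ry": 0, "rz": 0, "tx": 0, "ty": 0, "tz": 0, "gripper": -1},
    {"rx": -1, "ry": 0, "rz": 0, "tx": 0, "ty": 0, "tz": 0, "gripper": -1},
    {"rx": 0, "ry": 0, "rz": 0, "tx": 0, "ty": 0, "tz": 0, "gripper": -1},
  ],
)

```text
time_s: 11.03
eef_pos: [469.9, 125.5, 75.9]
tcp_rot: [61.9, 89.8, -21.0]
force: [4.6, -4.5, -4.2]
width: 12.8
```

```bash
python3 st.py
```

```text
11.03 [469.9 125.5  75.9] psi 7.09 j [ 1.200e+00  2.400e+01  1.032e+02 -1.000e-01  5.270e+01 -5.900e+00] F [ 4.64 -4.51 -4.21] T [-0.757 -0.79   0.012] tau6 -0.391 w 12.79
need tool shift [ 2.9 -0.6  0.3] x tilt [ 0.0032 -0.0012 -1.    ]
```

Emit:
arm_command(
  series=[
    {"rx": 0, "ry": 0, "rz": 0, "tx": 0, "ty": 0, "tz": 0, "gripper": -0.5},
    {"rx": 0, "ry": 0, "rz": 0, "tx": 0, "ty": 0, "tz": 0, "gripper": -0.3},
    {"rx": 0, "ry": 0, "rz": 0, "tx": 0, "ty": 0, "tz": 0, "gripper": 0},
    {"rx": 0, "ry": 0, "rz": 0, "tx": 0, "ty": 0, "tz": 0, "gripper": 0},
    {"rx": 0, "ry": 0, "rz": 0, "tx": 0, "ty": 0, "tz": 0, "gripper": 0},
  ],
)

```text
time_s: 11.45
eef_pos: [468.5, 126.3, 75.7]
tcp_rot: [155.4, 90.0, 72.6]
force: [0.4, -1.1, -0.1]
width: 42.6
```

Emit:
arm_command(
  series=[
    {"rx": 0, "ry": 0, "rz": 0, "tx": -0.01, "ty": 0, "tz": 0, "gripper": 0},
    {"rx": 0, "ry": 0, "rz": 0, "tx": -0.03, "ty": 0, "tz": 0, "gripper": 0},
    {"rx": 0, "ry": 0, "rz": 0, "tx": -0.03, "ty": 0, "tz": 0, "gripper": 0},
    {"rx": 0, "ry": 0, "rz": 0, "tx": -0.03, "ty": 0, "tz": 0, "gripper": 0},
    {"rx": 0, "ry": 0, "rz": 0, "tx": -0.03, "ty": 0, "tz": 0, "gripper": 0},
  ],
)

```text
time_s: 11.87
eef_pos: [468.3, 126.3, 208.0]
tcp_rot: [85.8, 90.0, 2.9]
force: [0.3, 0.0, -0.2]
width: 42.9
```

Emit:
arm_command(
  series=[
    {"rx": 0, "ry": 0, "rz": 0, "tx": 0, "ty": 0.04, "tz": 0.02, "gripper": 0},
    {"rx": 0, "ry": 0, "rz": 0, "tx": 0, "ty": -0.01, "tz": 0.04, "gripper": 0},
    {"rx": 0, "ry": 0, "rz": 0, "tx": 0, "ty": -0.01, "tz": 0.04, "gripper": 0},
    {"rx": 0, "ry": 0, "rz": 0, "tx": 0, "ty": -0.01, "tz": 0.04, "gripper": 0},
    {"rx": 0, "ry": 0, "rz": 0, "tx": 0, "ty": -0.01, "tz": 0.04, "gripper": 0},
    {"rx": 0, "ry": 0, "rz": 0, "tx": 0, "ty": 0, "tz": 0.04, "gripper": 0},
    {"rx": 0, "ry": 0, "rz": 0, "tx": 0, "ty": 0, "tz": 0, "gripper": 0},
    {"rx": 0, "ry": 0, "rz": 0, "tx": 0, "ty": 0, "tz": 0, "gripper": 0},
  ],
)

```text
time_s: 12.53
eef_pos: [493.0, -92.5, 206.3]
tcp_rot: [80.5, 90.0, -2.5]
force: [0.5, -0.0, -0.9]
width: 42.9
```

```bash
python3 st.py; python3 -c "
from h import *
r=read_camera('top');f=r['frame'][200:320,300:460,::-1];cv2.imwrite('pics/c5.png',cv2.resize(f,None,fx=5,fy=5,interpolation=cv2.INTER_CUBIC))"
```

```text
12.53 [493.  -92.5 206.3] psi 6.96 j [-24.   16.2  92.    0.   71.8 -31. ] F [ 0.49 -0.01 -0.9 ] T [ 0.015 -0.019  0.019] tau6 -0.198 w 42.85
need tool shift [ 133.2    2.8 -218.9] x tilt [ 4.e-04 -0.e+00 -1.e+00]
```

View pics/c5.png

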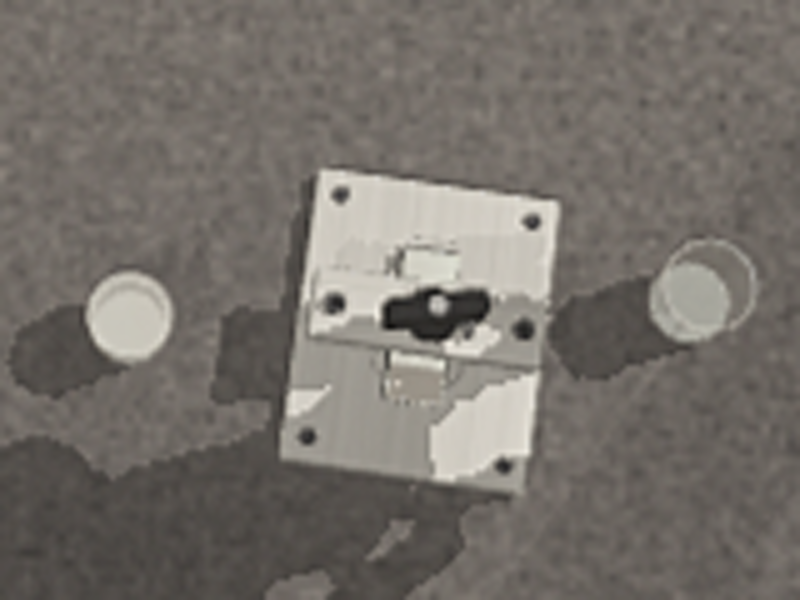

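The wing, at (437,310) in the crop, lies at about 97° yaw as intended and is released. The jar and beaker are where they were. Handing in.

```bash
python3 -c "
from station import *
print(job_done())"
```

```text
the job is handed in; nothing more can be done
None
```

I tightened the wing screw on the middle clamp finger-tight, backed it off a quarter turn, released it, and handed the job in at about 12.5 s. No verdict was reported.

- **Tightening:** I gripped the wing at 20 N and turned it clockwise about 42°, in small steps once contact was possible. It bottomed at about 0.33 N m at the wrist and 0.35 N m at joint 6. Both include about 0.04 N m of thread friction, so about 0.29 N m reached the slides, held for more than 0.1 s.
- **Back-off:** I turned it back 91°, measured from the tightened position, which is about 90° from estimated first contact. I read that contact point from the torque slope, so it could be off by about 1°.
- **Last checks:** The top camera shows the wing at about 97° yaw, as intended. The jar and beaker looked unmoved by eye, and the gripper is clear with only sensor noise on the force reading.
- **Disagreements:** The wrist torque was noisy (about ±0.08 N m). Joint 6 torque was steadier and agreed with it within a few hundredths once settled. While gripping, the measured tool height was about 2 mm above the commanded height, with forces of roughly 9 N or less.
- **Refused call:** The first set of moves was refused because of missing keys, so nothing moved.

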